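Clamp a cut tube in the cam-lever fixture for deburring

TASK

Get the square tube ready for deburring in the clamping fixture: push it along with a fingertip until its far end sits against the end stop, then, pushing on the side of the cam's lever with one finger, swing the lever counter-clockwise (seen from above) until it goes no further and the cam clamps the tube tightly against the fence. Only push: do not lift the tube, and leave the other things lying about where they are.

Things in the scene. Friction and masses are not known exactly. Their poses are not given: they have to be found in the camera images.
- fixture: Clamping fixture, screwed down. Dark steel base plate 195x150x12 mm. Origin on its underside (z = 0); x runs along the fence to the end stop (away from the robot), y left, z up. In this frame: plate x -110 to +85, y -55 to +95 mm, top z 12 mm. A tube that is home against stop and fence lies along x with its centre at x = 0, y = 0. The cam pivots at x = 0, y = +44 mm, left of the tube.
- fence: The fence: straight grey steel bar 125 x 18 x 30 mm on the fixture plate, right of the tube (-y); its face towards the tube is at fixture y = -20 mm, from fixture x -50 to +75 mm; top at z 42 mm (screw heads to 48 mm). Origin: on the plate top at fixture x = 0, y = 0. Fixed.
- end_stop: The end stop: grey steel block 16 x 42 x 30 mm on the fixture plate beyond the far end of the tube; its face towards the tube is at fixture x = +60 mm, y -18 to +24 mm; top at z 42 mm (screw heads to 48 mm). Origin: on the plate top at fixture x = 0, y = 0. Fixed.
- tube: The work: grey square steel tube 40x40 mm, 120 mm long, walls 3 mm, open at the ends, about 0.24 kg, loose on the plate between fence and cam. Origin: centre of its underside (z = 12 mm on the plate, top at 52 mm); its own y axis runs along its length, about parallel to fixture x. It starts 20 to 40 mm short of the end stop, a few mm off the fence, up to 2 degrees askew.
- cam_lever (a joint): Turn of cam and lever about the upright pivot, rad: 0 open, grows counter-clockwise from above. At q the lever points at angle 0.52 + q from fixture x: it swings from far left to near left. Starts at 0 to 0.5, stays where left (3 N at 80 mm moves it). The cam (22 mm disc radius, 8 mm off the pivot) meets the tube near 1.8 and jams by 1.85 to 1.95: push on to 18 to 25 N to clamp it.
- lever_bar (a point): Point on the centre line of the lever's round steel bar, 80 mm from the pivot axis, 60 mm above the tray. The bar is 11 mm thick, level, and free from about 20 to 92 mm from the pivot; beyond it sits a black ball knob, 27 mm across, centred 106 mm from the pivot.
- pivot (a point): Point on the upright pivot axis of the cam, 60 mm above the tray; the hub is 26 mm across, its screw head reaches 78 mm above the tray.
- file: Bystander: file 305 mm long, wooden handle, lying right of the fixture. Leave alone.
- offcut_angle: Bystander: steel angle offcut 160 x 40 x 40 mm, lying right of the fixture. Leave alone.
- brush_tin: Bystander: grey tin 76 mm across, 107 mm tall, standing far left of the fixture. Leave alone.
- marker: Bystander: marker pen 117 mm long, lying near right of the fixture. Leave alone.
- caliper: Bystander: steel caliper 233 mm long, lying beyond the end stop. Leave alone.
- tape_measure: Bystander: yellow tape measure, 66 mm tall, standing on the left, near the cans. Leave alone.

How it is judged:
By the outcome, as a careful person would: the job done as asked, in the order asked, and still so for the second after the job is handed in, with the robot touching nothing.
It also fails if it takes over 54 s, if anything falls off the work surface, if the arm or the gripper's body presses on something with over 40 N, if the wrist force passes 120 N, or if a joint passes its speed limit or range.

ROBOT

A 6-joint arm with a two-finger parallel gripper is mounted at the origin on a cart in front of the work surface, level with it; the furniture and walls round the work are solid. World frame = base frame: x ahead of the robot, y to its left, z up, the work surface at z = 0. Lengths are in m, angles in rad, forces in N, time in s.
With the tool pointing down it reaches from about 0.375 to 0.9 m from the base axis. Payload 3.1 kg.
Tool frame: the origin (TCP) lies at the very end of the fingers, on their centre line; the grasp point (between the pads) lies 19 mm behind it (manip.pinch_z is the distance from the TCP to the grasp point, in m); z points along the fingers, y is the direction in which the jaws open and shut (so a half turn about z gives the same grasp; the last joint's range is limited). The gripper opens to 85 mm and grips with 20 to 120 N. Pads are 22 mm wide; open, the fingers measure 114 mm over their backs; the gripper's body (76 mm by 85 mm) begins 54 mm behind the grasp point. The pads swing forward as they close: fully open they stand 13 mm farther back than shut.
Start: joints at [-1.425, 0.527, 1.433, -0, 1.181, -0.178], TCP at [0.199, -0.592, 0.231] pointing down, gripper open.
Joint ranges: [-3.08, 3.08], [-0.75, 2.2], [0.22, 2.44], [-1.43, 4.57], [0, 2.65], [-2.85, 2.85]. Speed limits (rad/s): [2.79, 2.79, 3.14, 3.14, 3.14, 3.14].

INTERFACE

Orientations are given as a unit quaternion [x, y, z, w].
In Python, from station import manip gives the robot as it stands.
- The arm moves only by the tool drive_tool, never from a script. Its argument "increments" is a list of rows, each a list of 7 numbers: the closure in counts, from 0 (fully open) to 255 (shut), then the shift along the tool's x, y, z in cm, then the turn, a rotation vector about the tool's x, y, z in rad. A call has 1 to 20 rows; each row is the pose to reach, as a shift and turn from the pose commanded when the call began, along the tool's axes at that moment; what a row does not reach only later rows make up. A row lasts 1/10 s, in which the tool goes at most 50 mm and 8.59 degrees, less where a joint would pass 70% of its speed; a pose out of reach is approached as far as the arm can. A call with a gripper value outside its range is refused whole. The fingers move at their own pace and stop on an object; "force" is the grip in N (left out, the last holds). Time passes only in rows, so rows that repeat a pose let the fingers close. It gives the time, the measured TCP pose, the force and the opening at its end, in the units of the state.
- manip.sense(): the state, without advancing time (a new reading comes with each control period).
- manip.snapshot(name): name is "scene" or "top" or "wrist"; returns the picture (420x560x3 uint8, red, green, blue); there is no depth.
- manip.camera_model(name): a dict with "mtx" (3x3 intrinsics, pixels), "k1" (the pictures are not rectified: a ray, as slopes to the right and down, at radius r is drawn at 1 + k1 r^2 times it, then the intrinsics apply), "cam_to_world" (4x4, takes a point from camera to world coordinates). Camera axes: x right, y down, z forward; pixel columns grow to the right and rows downward; lengths in m; the calibration is good to about 2 mm. A picture is of the moment at which its call begins: read the wrist's pose just before it. camera_model takes no time and is no camera call; for the wrist camera it gives the pose at the moment of the call.
- manip.sign_off(): hands the job in, once; it reports no verdict.
The state is a dict: "t": time; "q": joint angles; "qd": joint speeds; "tau": joint torques, N m; "tcp_pos": TCP position; "tool_rot": TCP orientation; "force": force on the tool from outside, world axes, zero at the start; "ft_torque": the same for the moment, N m; "finger_gap": opening from 0.0 (shut) to 1.0 (fully open).
Only numpy, scipy, OpenCV 4.12 (cv2) and the standard library are available. Lean on these libraries where they do the work, as an engineer would, in place of code of your own. Each camera call takes 0.05 s, during which the arm holds its last target. There are 200 camera calls.

## Working session

There is one attempt and no reset: what is moved stays moved. The work goes in short steps, Python scripts to look and compute and a tool call to move; the robot and the scene stay as the last step left them, time stands still between calls to the robot, and variables do not carry over. Pictures are saved under pics/ and viewed, about 8 in all and at most 12, crops included, and the job is handed in when it is done.

Besides the shell and the picture viewer there is one more tool, called after "Call:" as name(argument=value, ...), one argument or row to a line, values as JSON. drive_tool: Moves the arm, as the interface text tells. Its arguments: {"type":"object","properties":{"increments":{"type":"array","items":{"type":"array","items":{"type":"number"}}},"force":{"type":"number"}},"required":["increments"]}

```bash
ls; mkdir -p pics
python3 - <<'E'
from station import manip
import cv2,numpy as np
print(manip.sense())
for n in ("scene","top"):
    im=manip.snapshot(n); cv2.imwrite(f"pics/{n}0.png",im[:,:,::-1])
    m=manip.camera_model(n); print(n,np.round(m["mtx"],1).tolist(),m["k1"],np.round(m["cam_to_world"],4).tolist())
a=cv2.imread("pics/top0.png");cv2.imwrite("pics/top0b.png",cv2.resize(a,(800,600),interpolation=cv2.INTER_CUBIC))
E
```

```text
pics
{'t': 0.0, 'q': array([-1.42448472e+00,  5.28467949e-01,  1.43391197e+00, -1.35384164e-05,
        1.18137694e+00, -1.78463948e-01]), 'qd': array([ 0.00111521, -0.00103266, -0.00221957,  0.00149878,  0.00080105,
       -0.00015074]), 'tau': array([-5.57373696e-04, -4.42351341e+01, -1.78028798e+01, -4.31115632e-04,
        8.59119667e-03, -1.46032971e-05]), 'tcp_pos': array([ 0.19937476, -0.59159188,  0.23032944]), 'tool_rot': array([ 9.86843059e-01,  1.61677475e-01,  1.11365357e-05, -1.08206457e-03]), 'force': array([ 0.53470609, -0.08249943,  0.422546  ]), 'ft_torque': array([-0.02263772, -0.05127006,  0.02656253]), 'finger_gap': 1.0005295072995146}
scene [[459.2, 0.0, 275.3], [0.0, 459.2, 209.3], [0.0, 0.0, 1.0]] -0.11313414056343218 [[-0.6388, -0.5817, 0.5036, 0.0566], [-0.7694, 0.4816, -0.4196, 0.4727], [0.0016, -0.6555, -0.7552, 0.8741], [0.0, 0.0, 0.0, 1.0]]
top [[511.2, 0.0, 285.4], [0.0, 511.2, 209.7], [0.0, 0.0, 1.0]] -0.13276546810404533 [[-0.0237, -0.997, 0.0743, 0.478], [-0.9997, 0.0232, -0.0077, 0.0419], [0.006, -0.0744, -0.9972, 1.054], [0.0, 0.0, 0.0, 1.0]]
```

View pics/top0b.png

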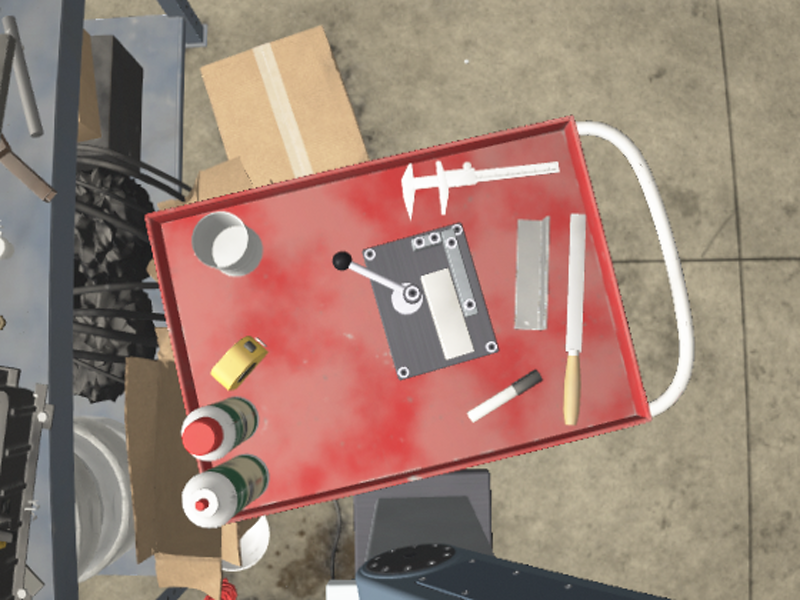

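View pics/scene0.png

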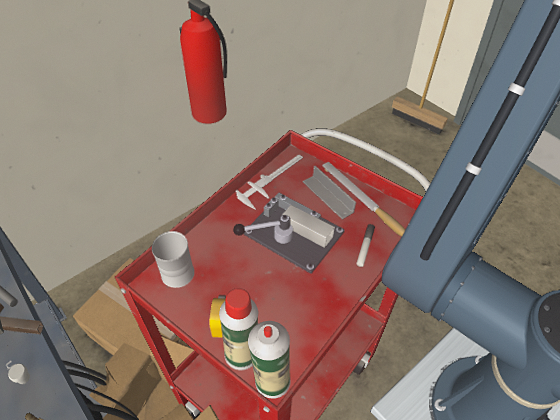

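```bash
cat > h.py <<'E'
import numpy as np,cv2
from station import manip
def ray(m,uv):
    K=m["mtx"];T=m["cam_to_world"]
    p=cv2.undistortPoints(np.array(uv,float).reshape(-1,1,2),K,np.array([m["k1"],0,0,0,0.]),None,None,None).reshape(-1,2) if 0 else \
      cv2.undistortPoints(np.array(uv,float).reshape(-1,1,2),K,np.array([m["k1"],0,0,0.])).reshape(-1,2)
    d=np.c_[p,np.ones(len(p))]@T[:3,:3].T
    return T[:3,3],d
def plane(m,uv,z):
    o,d=ray(m,uv); return o+d*((z-o[2])/d[:,2])[:,None]
def proj(m,P):
    T=np.linalg.inv(m["cam_to_world"]);
    return cv2.projectPoints(np.array(P,float).reshape(-1,3),cv2.Rodrigues(T[:3,:3])[0],T[:3,3],m["mtx"],np.array([m["k1"],0,0,0.]))[0].reshape(-1,2)
E
python3 - <<'E'
from h import *
a=cv2.imread("pics/top0.png");m=manip.camera_model("top")
hsv=cv2.cvtColor(a,cv2.COLOR_BGR2HSV)
roi=np.zeros(a.shape[:2],np.uint8);cv2.rectangle(roi,(225,140),(360,275),255,-1)
nonred=cv2.bitwise_and(cv2.inRange(hsv,(0,0,0),(180,90,255)),roi)
def big(msk):
    c,_=cv2.findContours(msk,cv2.RETR_EXTERNAL,cv2.CHAIN_APPROX_NONE);return sorted(c,key=cv2.contourArea)[::-1]
pl=cv2.morphologyEx(nonred,cv2.MORPH_OPEN,np.ones((15,15)))
c=big(pl)[0]; r=cv2.minAreaRect(c); b=cv2.boxPoints(r);print("plate",r);P=plane(m,b,.012);print(P)
print([np.linalg.norm(P[i]-P[i-1]) for i in range(4)])
br=cv2.bitwise_and(cv2.inRange(hsv,(0,0,185),(180,60,255)),roi)
br=cv2.morphologyEx(br,cv2.MORPH_OPEN,np.ones((5,5)))
for c in big(br)[:3]:
    r=cv2.minAreaRect(c);b2=cv2.boxPoints(r);print("bright",r);P=plane(m,b2,.052);print(P,[np.linalg.norm(P[i]-P[i-1]) for i in range(4)])
    cv2.polylines(a,[np.int32(b2*1)],1,(0,255,0),1)
dk=cv2.inRange(hsv,(0,0,0),(180,255,45))&roi
for c in big(dk)[:3]:
    M=cv2.moments(c);print("dark",cv2.contourArea(c),M["m10"]/max(M["m00"],1),M["m01"]/max(M["m00"],1))
cv2.polylines(a,[np.int32(b)],1,(255,0,0),1)
cv2.imwrite("pics/c1.png",cv2.resize(a[140:280,225:365],(800-200,600),interpolation=cv2.INTER_CUBIC))
E
```

```text
plate ((299.84002685546875, 210.6679229736328), (95.02238464355469, 75.2880859375), 74.1974868774414)
[[ 0.62835891  0.10359408  0.012     ]
 [ 0.66769771 -0.04670645  0.012     ]
 [ 0.47805931 -0.0940346   0.012     ]
 [ 0.44013258  0.054619    0.012     ]]
[np.float64(0.19449346916695018), np.float64(0.1553634138107817), np.float64(0.1954550498892122), np.float64(0.153415542354287)]
bright ((312.28570556640625, 219.32408142089844), (61.33224868774414, 20.668827056884766), 72.4075698852539)
[[ 0.58482993  0.0181516   0.052     ]
 [ 0.5963382  -0.02104873  0.052     ]
 [ 0.48031999 -0.05424088  0.052     ]
 [ 0.46908181 -0.01526924  0.052     ]] [np.float64(0.12047647721054572), np.float64(0.0408546967608983), np.float64(0.12067288113377898), np.float64(0.04055965372903286)]
bright ((280.7458801269531, 210.79505920410156), (22.66252899169922, 12.931726455688477), 50.194427490234375)
[[0.56023395 0.06723809 0.052     ]
 [0.57612826 0.04733736 0.052     ]
 [0.54112748 0.01963121 0.052     ]
 [0.52531588 0.03951891 0.052     ]] [np.float64(0.044582786037118835), np.float64(0.025468964573409726), np.float64(0.04463950642769438), np.float64(0.025407235087032708)]
bright ((286.0, 142.0), (4.0, 4.0), 90.0)
[[0.691777   0.03370923 0.052     ]
 [0.69159841 0.02574833 0.052     ]
 [0.68350145 0.02594508 0.052     ]
 [0.68368029 0.03389904 0.052     ]] [np.float64(0.008098932184141257), np.float64(0.007962903865701934), np.float64(0.008099345053824779), np.float64(0.007955960810112846)]
dark 53.0 240.98427672955972 181.74528301886792
```

View pics/c1.png

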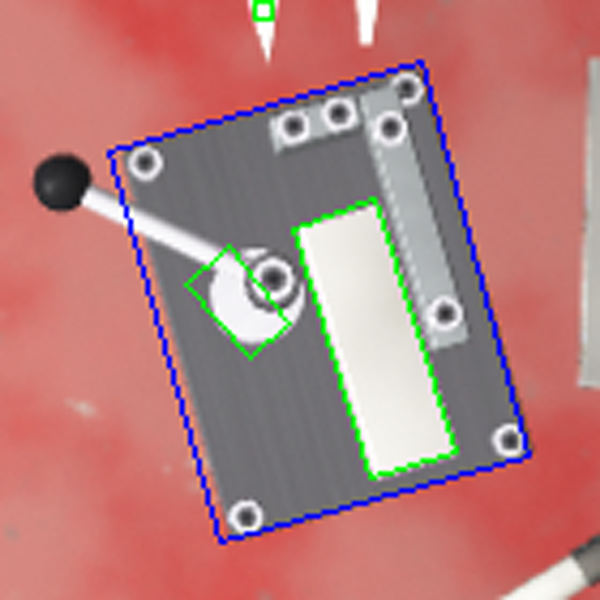

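Run:
```python
from h import *
m=manip.camera_model("top")
P=np.array([[.6284,.1036],[.6677,-.0467],[.4781,-.0940],[.4401,.0546]]) # FL FR NR NL
F=np.array([[85,95],[85,-55],[-110,-55],[-110,95]])/1000
pc=P.mean(0);fc=F.mean(0);H=(F-fc).T@(P-pc)
th=np.arctan2(H[0,1]-H[1,0],H[0,0]+H[1,1]);R=np.array([[np.cos(th),-np.sin(th)],[np.sin(th),np.cos(th)]]);t=pc-R@fc
print("fix",np.degrees(th),t)
c=lambda u,v:[225+u/4.2857,140+v/4.2857]
inv=lambda Q:np.round(((Q[:,:2]-t)@R)*1000,1)
print("pivot(0,44)",inv(plane(m,[c(273,278)],.078)))
print("knob",inv(plane(m,[[241,181.7]],.060)))
print("stop screws",inv(plane(m,[c(293,126),c(339,114)],.048)),"fence screws",inv(plane(m,[c(390,128),c(445,313)],.048)))
print("fence near corners",inv(plane(m,[c(467,337),c(433,347)],.042)),"plate screws",inv(plane(m,[c(145,162),c(407,88),c(510,440),c(246,517)],.015)))
T=np.array([[.58483,.01815],[.59634,-.02105],[.48032,-.05424],[.46908,-.01527]]);print("tube",inv(T))
s=manip.sense()
print(s["t"])
```

```text
fix 14.373386814770424 [ 0.57064853 -0.01189597]
pivot(0,44) [[-0.6 41.2]]
knob [[ 69.9 118.2]]
stop screws [[ 67.3  12. ]
 [ 66.9 -10.1]] fence screws [[ 54.2 -31.1]
 [-35.3 -31.7]]
fence near corners [[-48.6 -39.1]
 [-48.7 -22.7]] plate screws [[  74.4   82.8]
 [  75.   -47.8]
 [-100.4  -48.3]
 [-101.4   82.1]]
tube [[ 21.2  25.6]
 [ 22.6 -15.2]
 [-98.  -18.6]
 [-99.2  21.9]]
0.1
```

```bash
cat >> h.py <<'E'
from scipy.spatial.transform import Rotation as Ro
TH=np.radians(14.6);RF=np.array([[np.cos(TH),-np.sin(TH)],[np.sin(TH),np.cos(TH)]])
OF=np.array([.57065,-.01190])-RF@np.array([.0003,.0023])
def W(fx,fy): return OF+RF@(np.array([fx,fy])/1000)
def goto(fx,fy,z,yaw,show=True):
    "shift (cm) + rotvec in tool axes to put TCP at fixture mm, z m, tool x at fixture yaw deg, tool down"
    s=manip.sense();R0=Ro.from_quat(s["tool_rot"])
    a=TH+np.radians(yaw);Rt=Ro.from_matrix(np.array([[np.cos(a),np.sin(a),0],[np.sin(a),-np.cos(a),0],[0,0,-1]]))
    d=R0.inv().apply(np.r_[W(fx,fy),z]-s["tcp_pos"])*100
    print(fx,fy,z,yaw,"->",np.round(d,2),np.round((R0.inv()*Rt).as_rotvec(),4))
def where():
    s=manip.sense();p=(s["tcp_pos"][:2]-OF)@RF*1000
    x=Ro.from_quat(s["tool_rot"]).as_matrix()[:2,0]
    f=RF.T@s["force"][:2]
    print("t",s["t"],"fix",np.round(p,1),"z",np.round(s["tcp_pos"][2],4),"yaw",np.degrees(np.arctan2(x[1],x[0])-TH).round(2),"F fix",f.round(1),s["force"][2].round(1),"gap",round(s["finger_gap"],2),"q",s["q"].round(2))
E
python3 -c "
from h import *
where();goto(-132,10,.12,0);goto(-132,10,.022,0)"
```

```text
t 0.1 fix [-505.1 -465.2] z 0.2304 yaw 4.01 F fix [-0.4  1.2] 1.1 gap 1.0 q [-1.42  0.53  1.43  0.    1.18 -0.18]
-132 10 0.12 0 -> [ 40.54 -44.77  11.15] [-0.002  -0.0003  0.07  ]
-132 10 0.022 0 -> [ 40.53 -44.75  20.95] [-0.002  -0.0003  0.07  ]
```

Call:
drive_tool(
  increments=[
    [255,3,-3.3,0,0,0,0.01],
    [255,6,-6.6,0,0,0,0.02],
    [255,9,-10,0,0,0,0.03],
    [255,12,-13.3,0,0,0,0.04],
    [255,15,-16.6,0,0,0,0.05],
    [255,18,-20,0,0,0,0.07],
    [255,21,-23.3,1,0,0,0.07],
    [255,24,-26.6,2,0,0,0.07],
    [255,27,-30,3,0,0,0.07],
    [255,30,-33.3,5,0,0,0.07],
    [255,33,-36.6,7,0,0,0.07],
    [255,36,-40,9,0,0,0.07],
    [255,39,-43.2,10,0,0,0.07],
    [255,40.5,-44.8,11,0,0,0.07],
    [255,40.5,-44.8,11,0,0,0.07],
    [255,40.5,-44.8,11,0,0,0.07],
  ],
)

```text
t: 1.7
tcp_pos: [0.4401, -0.0383, 0.1211]
tool_rot: [0.992, 0.128, -0.0, -0.0]
force: [-0.2, 0.0, 0.6]
finger_gap: -0.0
```

```bash
python3 -c "
from h import *
where();goto(-132,10,.022,0)"
```

```text
t 1.7 fix [-132.7    9.7] z 0.1211 yaw 0.1 F fix [-0.2  0.1] 0.6 gap -0.0 q [-0.34  0.48  1.99 -0.    0.67  0.97]
-132 10 0.022 0 -> [ 0.08 -0.03  9.91] [-0.0002  0.0009  0.0017]
```

Call:
drive_tool(
  increments=[
    [255,0,0,4,0,0,0],
    [255,0,0,7,0,0,0],
    [255,0,0,9,0,0,0],
    [255,0,0,9.9,0,0,0],
    [255,0,0,9.9,0,0,0],
    [255,0.5,0,9.9,0,0,0],
    [255,1,0,9.9,0,0,0],
    [255,1.5,0,9.9,0,0,0],
    [255,1.8,0,9.9,0,0,0],
    [255,2.1,0,9.9,0,0,0],
    [255,2.4,0,9.9,0,0,0],
    [255,2.7,0,9.9,0,0,0],
    [255,3,0,9.9,0,0,0],
    [255,3.3,0,9.9,0,0,0],
    [255,3.6,0,9.9,0,0,0],
    [255,3.9,0,9.9,0,0,0],
    [255,4.2,0,9.9,0,0,0],
    [255,4.5,0,9.9,0,0,0],
    [255,4.8,0,9.9,0,0,0],
    [255,4.8,0,9.9,0,0,0],
  ],
)

```text
t: 3.7
tcp_pos: [0.4881, -0.0265, 0.0223]
tool_rot: [0.992, 0.127, 0.001, 0.0]
force: [-0.4, 0.2, -0.1]
finger_gap: -0.0
```

Run:
```python
from h import *
where()
a=manip.snapshot("top")[:,:,::-1].copy();cv2.imwrite("pics/c2.png",cv2.resize(a[140:280,225:365],(600,600),interpolation=cv2.INTER_CUBIC))
```

```text
t 3.7 fix [-83.3   9. ] z 0.0223 yaw 0.0 F fix [-0.4  0.3] -0.1 gap -0.0 q [-0.28  0.72  1.92  0.    0.5   1.03]
```

View pics/c2.png

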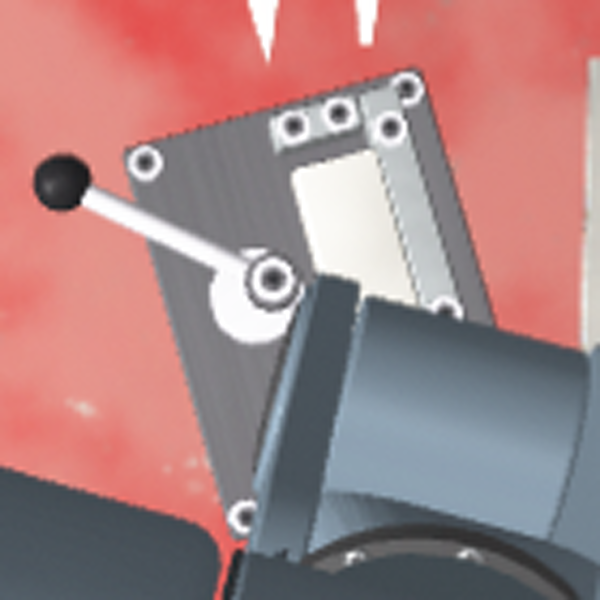

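Call:
drive_tool(
  increments=[
    [255,0.2,0,0,0,0,0],
    [255,0.4,0,0,0,0,0],
    [255,0.6,0,0,0,0,0],
    [255,0.8,0,0,0,0,0],
    [255,0.9,0,0,0,0,0],
    [255,1.0,0,0,0,0,0],
    [255,1.1,0,0,0,0,0],
    [255,1.1,0,0,0,0,0],
  ],
)

```text
t: 4.55
tcp_pos: [0.4976, -0.0236, 0.0223]
tool_rot: [0.992, 0.127, 0.0, 0.0]
force: [-1.6, 0.2, 1.0]
finger_gap: -0.003
```

```bash
python3 -c "
from h import *
where()"
```

```text
t 4.55 fix [-73.3   9.4] z 0.0223 yaw -0.0 F fix [-1.5  0.6] 1.0 gap -0.0 q [-0.27  0.72  1.9   0.    0.52  1.04]
```

Call:
drive_tool(
  increments=[
    [255,0.1,0,0,0,0,0],
    [255,0.2,0,0,0,0,0],
    [255,0.25,0,0,0,0,0],
    [255,0.3,0,0,0,0,0],
    [255,0.3,0,0,0,0,0],
  ],
)

```text
t: 5.05
tcp_pos: [0.5002, -0.0229, 0.0223]
tool_rot: [0.992, 0.127, -0.0, -0.0]
force: [-4.1, -2.4, 1.6]
finger_gap: -0.001
```

```bash
python3 -c "
from h import *
where()"
```

```text
t 5.05 fix [-70.7   9.4] z 0.0223 yaw 0.0 F fix [-4.6 -1.3] 1.6 gap -0.0 q [-0.27  0.72  1.89 -0.    0.53  1.05]
```

Call:
drive_tool(
  increments=[
    [255,0.1,0,0,0,0,0],
    [255,0.2,0,0,0,0,0],
    [255,0.2,0,0,0,0,0],
  ],
)

```text
t: 5.35
tcp_pos: [0.5001, -0.0225, 0.0223]
tool_rot: [0.992, 0.127, -0.002, -0.0]
force: [-7.1, -4.4, 4.1]
finger_gap: 0.001
```

```bash
python3 -c "
from h import *
where()"
```

```text
t 5.35 fix [-70.6   9.8] z 0.0223 yaw 0.04 F fix [-8.  -2.5] 4.1 gap 0.0 q [-0.27  0.72  1.89 -0.    0.54  1.05]
```

Call:
drive_tool(
  increments=[
    [255,-1,0,0,0,0,0],
    [255,-3,0,0,0,0,0],
    [255,-4,0,-3,0,0,0],
    [255,-4,0,-8,0,0,0],
    [255,-4,0,-12,0,0,0],
    [255,-4,-4,-12,0,0,0],
    [255,-4,-8,-12,0,0,0],
    [255,-4,-12,-12,0,0,0],
    [255,-4,-16,-12,0,0,0],
    [255,-4,-16,-12,0,0,0],
  ],
)

```text
t: 6.35
tcp_pos: [0.4219, 0.126, 0.1425]
tool_rot: [0.992, 0.13, 0.001, -0.001]
force: [-0.4, -1.2, -1.2]
finger_gap: 0.002
```

Run:
```python
from h import *
where()
m=manip.camera_model("top")
a=manip.snapshot("top")[:,:,::-1].copy()
hsv=cv2.cvtColor(a,cv2.COLOR_BGR2HSV)
roi=np.zeros(a.shape[:2],np.uint8);cv2.rectangle(roi,(225,140),(360,275),255,-1)
br=cv2.morphologyEx(cv2.inRange(hsv,(0,0,185),(180,60,255))&roi,cv2.MORPH_OPEN,np.ones((5,5)))
c=max(cv2.findContours(br,0,1)[0],key=cv2.contourArea);b=cv2.boxPoints(cv2.minAreaRect(c))
print("tube",np.round((plane(m,b,.052)[:,:2]-OF)@RF*1000,1))
print("knob",np.round((plane(m,[[241,181.7]],.060)[:,:2]-OF)@RF*1000,1))
cv2.imwrite("pics/c3.png",cv2.resize(a[140:280,225:365],(600,600),interpolation=cv2.INTER_CUBIC))
```

```text
t 6.35 fix [-108.9  173.3] z 0.1425 yaw 0.31 F fix [-0.7 -1.1] -1.2 gap 0.0 q [0.03 0.44 1.97 0.   0.73 1.34]
tube [[ 71.8  22.3]
 [ 71.1 -34.6]
 [-61.5 -31.3]
 [-60.4  25. ]]
knob [[ 70.7 120.2]]
```

View pics/c3.png

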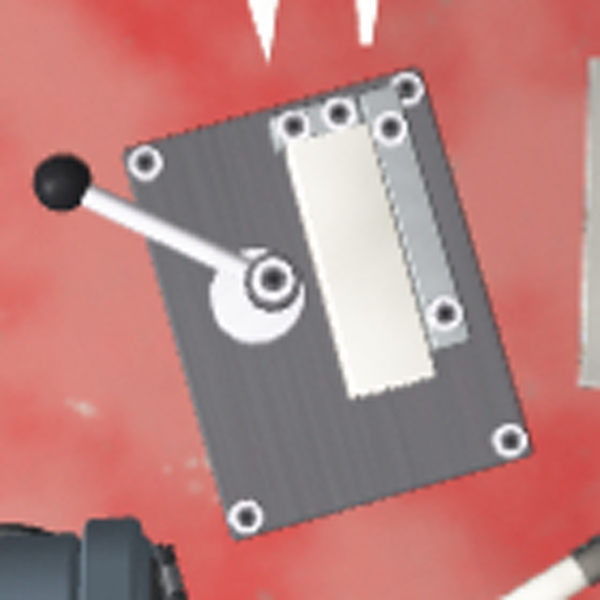

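```bash
cat >> h.py <<'E'
def lev(phi,off=16.5,r=74,z=.048):
    p=np.radians(phi);u=np.array([np.cos(p),np.sin(p)]);n=np.array([-u[1],u[0]])
    goto(*np.round(np.array([0,44])+r*u-off*n,2),z,phi-90)
E
python3 -c "
from h import *
lev(47,28,z=.14);lev(47,28)"
```

```text
70.95 79.02 0.14 -43 -> [17.86  9.32  0.3 ] [-0.0008 -0.0024  0.755 ]
70.95 79.02 0.048 -43 -> [17.84  9.32  9.5 ] [-0.0008 -0.0024  0.755 ]
```

Call:
drive_tool(
  increments=[
    [255,3,1.5,0,0,0,0.1],
    [255,6,3,0,0,0,0.2],
    [255,9,4.7,0,0,0,0.3],
    [255,12,6.3,0,0,0,0.42],
    [255,15,7.8,0,0,0,0.54],
    [255,17.85,9.3,0,0,0,0.66],
    [255,17.85,9.3,0,0,0,0.755],
    [255,17.85,9.3,0,0,0,0.755],
    [255,17.85,9.3,4,0,0,0.755],
    [255,17.85,9.3,7,0,0,0.755],
    [255,17.85,9.3,9.5,0,0,0.755],
    [255,17.85,9.3,9.5,0,0,0.755],
    [255,17.85,9.3,9.5,0,0,0.755],
  ],
)

```text
t: 7.7
tcp_pos: [0.6192, 0.0769, 0.0473]
tool_rot: [0.969, -0.247, -0.0, 0.0]
force: [0.2, -0.2, 0.6]
finger_gap: -0.002
```

```bash
python3 -c "
from h import *
where()
lev(47,22)
for p in range(47,126,6): lev(p)"
```

```text
t 7.7 fix [69.7 76. ] z 0.0473 yaw -43.23 F fix [ 0.2 -0.2] 0.6 gap -0.0 q [-0.06  0.77  1.56  0.    0.81  2.02]
66.56 83.12 0.048 -43 -> [-0.71 -0.31 -0.07] [ 0.0002  0.0005 -0.004 ]
62.54 86.87 0.048 -43 -> [-1.26 -0.3  -0.07] [ 0.0002  0.0005 -0.004 ]
57.71 93.17 0.048 -37 -> [-2.05 -0.43 -0.07] [ 0.0002  0.0005 -0.1087]
52.26 98.93 0.048 -31 -> [-2.84 -0.48 -0.07] [ 1.000e-04  5.000e-04 -2.134e-01]
46.23 104.09 0.048 -25 -> [-3.63 -0.44 -0.07] [ 1.000e-04  5.000e-04 -3.181e-01]
39.69 108.6 0.048 -19 -> [-4.42 -0.32 -0.07] [ 1.000e-04  5.000e-04 -4.229e-01]
32.72 112.39 0.048 -13 -> [-5.18 -0.12 -0.07] [ 1.000e-04  5.000e-04 -5.276e-01]
25.4 115.44 0.048 -7 -> [-5.93  0.16 -0.06] [ 0.000e+00  5.000e-04 -6.323e-01]
17.79 117.7 0.048 -1 -> [-6.64  0.51 -0.06] [ 0.00e+00  6.00e-04 -7.37e-01]
9.99 119.16 0.048 5 -> [-7.3   0.94 -0.06] [-0.000e+00  6.000e-04 -8.417e-01]
2.08 119.79 0.048 11 -> [-7.92  1.44 -0.06] [-1.000e-04  6.000e-04 -9.465e-01]
-5.86 119.59 0.048 17 -> [-8.49  2.   -0.06] [-1.0000e-04  6.0000e-04 -1.0512e+00]
-13.73 118.56 0.048 23 -> [-8.99  2.61 -0.06] [-1.0000e-04  6.0000e-04 -1.1559e+00]
-21.44 116.72 0.048 29 -> [-9.43  3.27 -0.06] [-1.0000e-04  6.0000e-04 -1.2606e+00]
-28.93 114.08 0.048 35 -> [-9.79  3.98 -0.06] [-2.0000e-04  6.0000e-04 -1.3653e+00]
```

Call:
drive_tool(
  increments=[
    [255,-0.7,-0.3,0,0,0,0],
    [255,-1.3,-0.3,0,0,0,0],
    [255,-2.05,-0.43,0,0,0,-0.11],
    [255,-2.84,-0.48,0,0,0,-0.21],
    [255,-3.63,-0.44,0,0,0,-0.32],
    [255,-4.42,-0.32,0,0,0,-0.42],
    [255,-5.18,-0.12,0,0,0,-0.53],
    [255,-5.93,0.16,0,0,0,-0.63],
    [255,-6.64,0.51,0,0,0,-0.74],
    [255,-7.3,0.94,0,0,0,-0.84],
    [255,-7.92,1.44,0,0,0,-0.95],
    [255,-8.49,2.0,0,0,0,-1.05],
    [255,-8.99,2.61,0,0,0,-1.16],
    [255,-9.43,3.27,0,0,0,-1.26],
    [255,-9.79,3.98,0,0,0,-1.365],
    [255,-9.79,3.98,0,0,0,-1.365],
  ],
)

```text
t: 9.3
tcp_pos: [0.5145, 0.0897, 0.0487]
tool_rot: [0.908, 0.419, 0.001, 0.0]
force: [1.4, -0.9, -0.2]
finger_gap: -0.0
```

Run:
```python
from h import *
where()
for p in (127,129,131,133,135,137,139,141): lev(p)
a=manip.snapshot("top")[:,:,::-1].copy()
b=manip.snapshot("scene")[:,:,::-1].copy()
cv2.imwrite("pics/c4.png",np.hstack([cv2.resize(a[140:280,225:365],(400,400)),cv2.resize(b[170:290,220:340],(400,400))]))
```

```text
t 9.3 fix [-28.4 114.8] z 0.0487 yaw 34.97 F fix [ 1.1 -1.2] -0.2 gap -0.0 q [-0.04  0.69  1.83  0.    0.62  0.66]
-31.36 113.03 0.048 37 -> [-0.34 -0.02  0.07] [ 0.0019 -0.0016 -0.0354]
-33.75 111.89 0.048 39 -> [-0.61 -0.07  0.07] [ 0.0019 -0.0016 -0.0704]
-36.1 110.67 0.048 41 -> [-0.87 -0.1   0.07] [ 0.0019 -0.0015 -0.1053]
-38.4 109.37 0.048 43 -> [-1.13 -0.13  0.07] [ 0.0019 -0.0015 -0.1402]
-40.66 107.99 0.048 45 -> [-1.4  -0.14  0.07] [ 0.002  -0.0015 -0.1751]
-42.87 106.54 0.048 47 -> [-1.66 -0.15  0.07] [ 0.002  -0.0014 -0.21  ]
-45.02 105.0 0.048 49 -> [-1.92 -0.15  0.07] [ 0.002  -0.0014 -0.2449]
-47.13 103.39 0.048 51 -> [-2.19 -0.14  0.07] [ 0.0021 -0.0014 -0.2798]
```

View pics/c4.png

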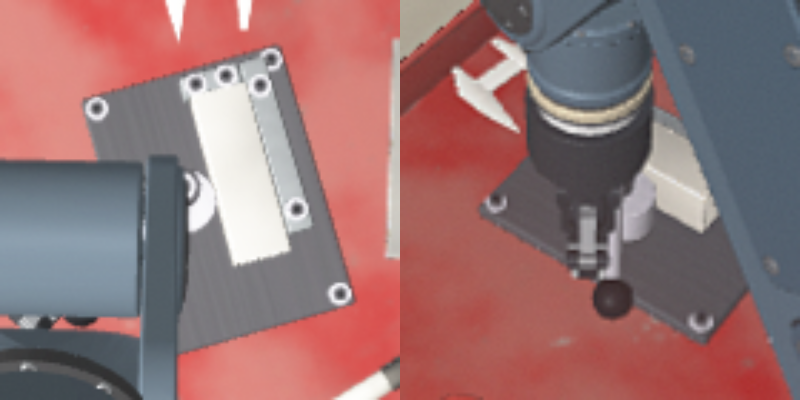

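Call:
drive_tool(
  increments=[
    [255,-0.34,-0.02,0,0,0,-0.035],
    [255,-0.61,-0.07,0,0,0,-0.07],
    [255,-0.87,-0.1,0,0,0,-0.105],
    [255,-1.13,-0.13,0,0,0,-0.14],
    [255,-1.26,-0.14,0,0,0,-0.16],
    [255,-1.4,-0.14,0,0,0,-0.175],
    [255,-1.4,-0.14,0,0,0,-0.175],
  ],
)

```text
t: 10.1
tcp_pos: [0.5047, 0.0799, 0.0476]
tool_rot: [0.868, 0.497, 0.001, 0.0]
force: [2.1, 3.9, 2.5]
finger_gap: -0.001
```

```bash
python3 -c "
from h import *
where()
for p in (136,137,138,139,140,141,142,143,144): lev(p)"
```

```text
t 10.1 fix [-40.3 107.7] z 0.0476 yaw 44.94 F fix [3.  3.2] 2.5 gap -0.0 q [-0.06  0.68  1.86  0.    0.6   0.47]
-41.77 107.27 0.048 46 -> [-0.13 -0.07 -0.04] [ 0.0009 -0.0007 -0.0185]
-42.87 106.54 0.048 47 -> [-0.26 -0.09 -0.04] [ 0.0009 -0.0007 -0.0359]
-43.95 105.78 0.048 48 -> [-0.39 -0.12 -0.04] [ 0.0009 -0.0007 -0.0534]
-45.02 105.0 0.048 49 -> [-0.52 -0.14 -0.04] [ 0.0009 -0.0007 -0.0708]
-46.08 104.21 0.048 50 -> [-0.65 -0.16 -0.04] [ 0.001  -0.0007 -0.0883]
-47.13 103.39 0.048 51 -> [-0.79 -0.17 -0.04] [ 0.001  -0.0007 -0.1057]
-48.15 102.56 0.048 52 -> [-0.92 -0.19 -0.04] [ 0.001  -0.0007 -0.1232]
-49.17 101.71 0.048 53 -> [-1.05 -0.2  -0.04] [ 0.001  -0.0007 -0.1406]
-50.17 100.84 0.048 54 -> [-1.18 -0.21 -0.04] [ 0.001  -0.0007 -0.1581]
```

Call:
drive_tool(
  increments=[
    [255,-0.13,-0.02,0,0,0,-0.018],
    [255,-0.26,-0.04,0,0,0,-0.036],
    [255,-0.26,-0.04,0,0,0,-0.036],
  ],
)

```text
t: 10.4
tcp_pos: [0.5033, 0.0784, 0.0475]
tool_rot: [0.859, 0.512, 0.001, -0.0]
force: [1.2, 8.5, 3.4]
finger_gap: 0.002
```

```bash
python3 -c "
from h import *
where()"
```

```text
t 10.4 fix [-42.1 106.7] z 0.0475 yaw 46.99 F fix [3.3 7.9] 3.4 gap 0.0 q [-0.07  0.68  1.86  0.    0.6   0.43]
```

Call:
drive_tool(
  increments=[
    [255,-0.13,-0.02,0,0,0,-0.018],
    [255,-0.26,-0.03,0,0,0,-0.036],
    [255,-0.26,-0.03,0,0,0,-0.036],
  ],
)

```text
t: 10.7
tcp_pos: [0.5023, 0.0775, 0.0476]
tool_rot: [0.85, 0.527, 0.002, -0.0]
force: [3.2, 13.9, 2.7]
finger_gap: 0.001
```

```bash
python3 -c "
from h import *
where()"
```

```text
t 10.7 fix [-43.3 106. ] z 0.0476 yaw 48.98 F fix [ 6.6 12.7] 2.7 gap 0.0 q [-0.07  0.68  1.87  0.01  0.6   0.39]
```

Call:
drive_tool(
  increments=[
    [255,-0.13,-0.01,0,0,0,0],
    [255,-0.26,-0.02,0,0,0,0],
    [255,-0.26,-0.02,0,0,0,0],
  ],
)

```text
t: 11.0
tcp_pos: [0.5017, 0.0765, 0.0476]
tool_rot: [0.85, 0.526, 0.003, -0.001]
force: [4.5, 20.3, 1.0]
finger_gap: -0.003
```

```bash
python3 -c "
from h import *
where()"
```

```text
t 11.0 fix [-44.2 105.2] z 0.0476 yaw 48.89 F fix [ 9.4 18.5] 1.0 gap -0.0 q [-0.07  0.68  1.87  0.01  0.59  0.38]
```

Call:
drive_tool(
  increments=[
    [255,-0.1,-0.01,0,0,0,0],
    [255,-0.2,-0.01,0,0,0,0],
    [255,-0.25,-0.01,0,0,0,0],
    [255,-0.25,-0.01,0,0,0,0],
  ],
)

```text
t: 11.4
tcp_pos: [0.5011, 0.0755, 0.0477]
tool_rot: [0.851, 0.526, 0.004, -0.001]
force: [5.9, 26.4, 1.2]
finger_gap: -0.005
```

```bash
python3 -c "
from h import *
where()"
```

```text
t 11.4 fix [-45.  104.4] z 0.0477 yaw 48.83 F fix [12.3 24.1] 1.2 gap -0.01 q [-0.08  0.68  1.87  0.01  0.59  0.38]
```

Call:
drive_tool(
  increments=[
    [255,1,0,0,0,0,0],
    [255,3,0,0,0,0,0],
    [255,4,0,0,0,0,0],
    [255,4,0,-4,0,0,0],
    [255,4,0,-8,0,0,0],
    [255,4,0,-11,0,0,0],
    [255,3.5,-3.5,-11,0,0,0],
    [255,3,-7,-11,0,0,0],
    [255,2.3,-10.5,-11,0,0,0],
    [255,2.3,-10.5,-11,0,0,0],
    [255,2.3,-10.5,-11,0,0,0],
  ],
)

```text
t: 12.5
tcp_pos: [0.414, 0.1379, 0.1573]
tool_rot: [0.849, 0.528, -0.0, 0.0]
force: [0.3, -0.6, -0.2]
finger_gap: -0.0
```

Run:
```python
from h import *
where()
m=manip.camera_model("top");a=manip.snapshot("top")[:,:,::-1].copy()
for q in (1.8,1.85,1.9,1.95):
    print(q,proj(m,np.r_[W(106*np.cos(.52+q),44+106*np.sin(.52+q)),.06]))
c=a[140:280,225:365]
cv2.imwrite("pics/c5.png",cv2.resize(c,(600,600),interpolation=cv2.INTER_CUBIC));cv2.imwrite("pics/top5.png",a)
```

```text
t 12.5 fix [-113.5  186.8] z 0.1573 yaw 49.16 F fix [ 0.1 -0.7] -0.2 gap -0.0 q [ 0.06  0.4   1.97 -0.    0.77  0.52]
1.8 [[260.11022474 252.25474112]]
1.85 [[262.48011375 253.61236559]]
1.9 [[264.91586135 254.84958063]]
1.95 [[267.41126765 255.96316816]]
```

View pics/c5.png

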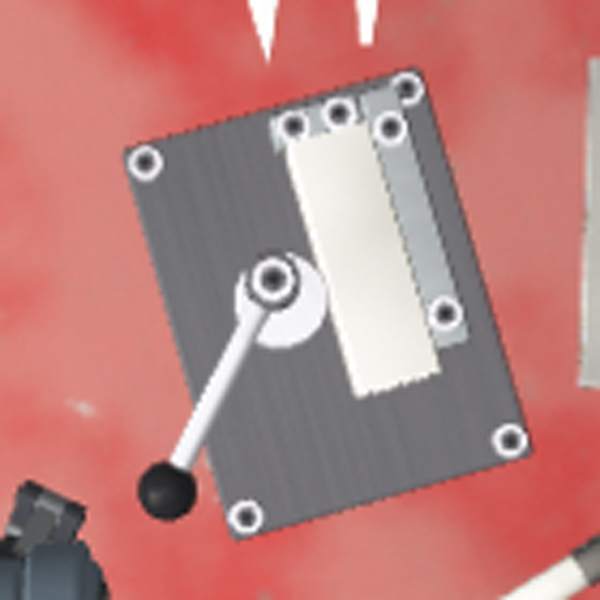

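```bash
python3 -c "
from h import *
manip.sign_off();where()"
```

```text
the job is handed in; nothing more can be done
the job is handed in; nothing more can be done
```

The tube is against the end stop and clamped against the fence, and I handed the job in at about 12.6 s of the 54 s allowed.

- **Tube:** I pushed it about 38 mm with the closed fingertip until the far end met the stop. The tool then stopped advancing, with the force rising to 8 N.
- **Lever:** I swung it counter-clockwise from q ≈ 0.30, pushing on the side of the bar. It stiffened from about 4 N at q ≈ 1.84, and I stopped at about 26 N roughly 74 mm out, which is about 24 N at 80 mm.

**Last checks:** The final top picture puts the knob at q ≈ 1.89, within the 1.85 to 1.95 jam range. By eye the tube is flush along the fence and its end is still at the stop. The gripper was clear of everything, with wrist force under 1 N, and I saw nothing else moved in the cropped pictures.

**Disagreements and gaps:**
- My first plate fit was about 2 mm off sideways compared with the screws and pivot; I corrected it before moving.
- An automatic tube outline taken after the first push merged with the fence, so I judged the final tube position by eye.
- The last 6 N of push still moved the lever about 1 mm. I took this as springiness in the jam and did not check it further.

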